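Bring up the mould shuttle and hold the mould chest open

TASK

Get the mould chest ready for loading: first push the shuttle with the mould along its rail until it stands against its stop by the chest. Then, leaving the red catch as it is, tug the cover by its black grip bar to learn whether it is caught; if it is, slide the red catch back to free it, then lift the cover by the bar to at least 50 degrees open. Finish while still holding the cover open and still, with the shuttle at its stop and the things lying round about undisturbed.

Things in the scene. Friction and masses are not known exactly. Their poses are not given: they have to be found in the camera images.
- chest: the blue mould chest, fixed to the table, with its shuttle rail: chest 160 (its x) by 220 (its y) by 85 mm high, open-topped under the cover. Origin on the table under the chest's centre; +x points to the back (hinge side), +y to the side where the rail runs, z up. A dark steel catch housing, 56 mm high, stands on its front (-x) face at y -104 to -6 mm, out to x -114 mm. The rail bed lies on the +y side, x -65 to 65 mm, out to y 328 mm, 30 mm high at its end block.
- shuttle (a joint): the aluminium shuttle (85x90 mm plate, brown mould block lying on it, top 62 mm above the table) on two steel rods along the chest's y, m from its stop: 0 = hard against the stop beside the chest, up to 0.10 = away from the chest (+y). It moves with about 2.5 N and stays where it is left.
- shuttle_knob (a point): centre of the round black knob's head on the outer (+y) end of the shuttle, 75 mm above the table: head 20 mm across, 17 mm high (top at 85 mm), on a neck 14 mm across; moves with the shuttle. The mould begins 22 mm from its axis on the chest side; nothing stands beyond it on the +y side but the low rail.
- cover (a joint): angle of the aluminium cover, rad: 0 = shut, 1.4 = its limit. It turns about cover_hinge, the front edge rising; it weighs about 0.4 kg, a free cover lifts with 2 to 3 N at the grip bar, and it falls shut when let go at any angle. If it is caught, it rises only about 0.02 rad (4 mm at the bar) and then stands firm against 15 N and more.
- cover_grip (a point): middle of the cover's round black grip bar: 12 mm in diameter, lying along the chest's y, 66 mm free between its two arms, 47 mm ahead (-x) of the cover's front edge, 88 mm above the table when shut, open air above, before, behind and below it. It may turn between the fingers as the cover swings.
- cover_hinge (a point): point on the cover's fixed hinge line (along the chest's y) straight behind the grip bar, 207 mm from it; when the cover is shut, both at one height
- catch (a joint): travel of the red catch tab, m: 0 = thrown (as it starts, caught or not), 0.030 = fully back. It slides along the chest's -y, away from the grip bar, with about 2 N, and stays where it is left. The bolt it moves is hidden in the housing; whether it really has hold of the cover cannot be seen. A caught cover is surely free once the tab is 16 mm back; the bolt slides easily only while the cover is not being pulled.
- catch_tab (a point): centre of the top of the red upright catch tab: 16 (chest x) by 14 (chest y) mm, standing 34 mm proud of the catch housing, its top 91 mm above the table; moves with the tab. Its back is 18 mm ahead of the chest's front face; the grip bar's nearer end is 60 mm away toward +y at the start.
- tape_roll: bystander: white roll of tape lying flat, 58 mm across, 24 high; origin at the centre of its underside
- flux_bottle: bystander: small off-white square bottle, 46x46x71 mm; origin at the centre of its underside
- ink_bottle: bystander: blue bottle with a black cap, 32x40x64 mm; origin at the centre of its underside
- flat_pliers: bystander: pliers with red handles lying flat, 60x123x12 mm; origin at the centre of its underside
- bit_case: bystander: dark flat hinged case, 66x95x24 mm; origin at the centre of its underside
- loose_mould: bystander: brown rubber mould block lying alone on the table, 50x77x22 mm; origin at the centre of its underside

How it is judged:
By the outcome, as a careful person would: the job done as asked, in the order asked, and still so for the second after the job is handed in, while the arm keeps its last pose, push and grip.
It also fails if it takes over 64 s, if anything falls off the work surface, if the arm or the gripper's body presses on something with over 40 N, if the wrist force passes 120 N, or if a joint passes its speed limit or range.

ROBOT

A 6-joint arm with a two-finger parallel gripper is mounted at the origin on the work surface; the furniture and walls round the work are solid. World frame = base frame: x ahead of the robot, y to its left, z up, the work surface at z = 0. Lengths are in m, angles in rad, forces in N, time in s.
With the tool pointing down it reaches from about 0.35 to 0.975 m from the base axis. Payload 4.9 kg.
Tool frame: the origin (TCP) lies on the centre line of the jaws, within the pads' length; the fingertips stand 14 mm ahead of it and the grasp point (between the pads) lies 5 mm behind it (manip.nose_length is the distance from the TCP to the fingertips, in m); z points along the fingers, y is the line along which they close (so a half turn about z gives the same grasp; the last joint's range is limited). The gripper opens to 85 mm and grips with 20 to 120 N. Pads are 22 mm wide; open, the fingers measure 114 mm over their backs; the gripper's body (76 mm by 85 mm) begins 54 mm behind the grasp point. The pads swing forward as they close: fully open they stand 13 mm farther back than shut.
Start: joints at [-1.407, 0.053, 1.613, -0, 1.476, -0.119], TCP at [0.174, -0.6, 0.245] pointing down, gripper open.
Joint ranges: [-3.01, 3.01], [-1.01, 2.22], [0.06, 2.58], [-1.02, 4.17], [0.09, 2.62], [-3.14, 3.14]. Speed limits (rad/s): [2.57, 2.57, 3.14, 3.14, 3.14, 3.14].

INTERFACE

Orientations are given as a unit quaternion [w, x, y, z].
In Python, from plant import manip, imaging gives the robot as it stands.
- The arm moves only by the tool play_rows, never from a script. Its argument "commands" is a list of rows, each a list of 6 numbers: the shift along the tool's x, y, z in mm, then the turn, a rotation vector about the tool's x, y, z in degrees. A call has 1 to 5 rows; each row shifts and turns the commanded pose from where the row before left it, along the tool's axes as they then stand; what a row does not reach is not made up. A row lasts 1/12 s, in which the tool goes at most 41.7 mm and 7.16 degrees, less where a joint would pass 70% of its speed; a pose out of reach is approached as far as the arm can. A call is refused whole if a number of a shift passes 41.7 or a number of a turn 7.16, either way. A call with a gripper value outside its range is refused whole. "hand" is the finger opening in mm, from 0 to 85.4, set as the call begins (left out, the last holds). The fingers move at their own pace and stop on an object; the grip force is fixed at half the most. Time passes only in rows, so rows that do not move let the fingers close. It gives the time, the measured TCP pose, the force, the opening and the grip force at its end, in the units of the state.
- manip.state(): the state, without advancing time (a new reading comes with each control period).
- imaging.grab_frame(name): name is "scene" or "top" or "wrist"; returns a dict with "image" (420x560x3 uint8, red, green, blue), "fx", "fy", "cx", "cy" (pixels), "R" (3x3) and "t" (3): a world point X has camera coordinates R X + t; the wrist camera has in their place "mount" (4x4, takes a point from camera to tool coordinates, whose origin is the TCP and whose axes are the flange's). Camera axes: x right, y down, z forward; pixel columns grow to the right and rows downward; lengths in m; the calibration is good to about 2 mm. The wrist camera is an equidistant fisheye: a pixel r from the principal point sees the ray r / f radians off the axis. A picture is of the moment at which its call begins: read the wrist's pose just before it. There is no depth.
- manip.job_done(): hands the job in; it is judged then, once.
The state is a dict: "time": time; "joint_pos": joint angles; "joint_vel": joint speeds; "joint_efforts": joint torques, N m; "tool_pos": TCP position; "tool_rot": TCP orientation; "contact_force": force on the tool from outside, world axes, zero at the start; "ft_torque": the same for the moment, N m; "gripper_width": opening from 0.0 (shut) to 1.0 (fully open); "grasp_force": force on a finger pad.
Only numpy, scipy, OpenCV 4.12 (cv2) and the standard library are available. Lean on these libraries where they do the work, as an engineer would, in place of code of your own. Each camera call takes 0.05 s, during which the arm holds its last target. There are 200 camera calls.

## Working session

There is one attempt and no reset: what is moved stays moved. The work goes in short steps, Python scripts to look and compute and a tool call to move; the robot and the scene stay as the last step left them, time stands still between calls to the robot, and variables do not carry over. Pictures are saved under pics/ and viewed, at most 10 in all, crops included, and the job is handed in when it is done.

Besides the shell and the picture viewer there is one more tool, called after ">>>" as name([rows], argument=value, ...), one row to a line, values as JSON. play_rows: Moves the arm, as the interface text tells. Its arguments: {"type":"object","properties":{"commands":{"type":"array","items":{"type":"array","items":{"type":"number"}}},"hand":{"type":"number"}},"required":["commands"]}

```bash
mkdir -p pics; python3 - <<'E'
from plant import manip, imaging
import cv2, numpy as np
print(manip.state(), manip.nose_length)
for n in ("scene","top"):
    f=imaging.grab_frame(n); cv2.imwrite(f"pics/{n}0.png",f["image"][:,:,::-1])
    np.savez(n+"0.npz",**f); print(n,{k:np.array(v).round(4).tolist() for k,v in f.items() if k!="image"})
E
```

```text
{'time': 0.0, 'joint_pos': array([-1.40701258e+00,  5.33328087e-02,  1.61425384e+00, -1.92593842e-05,
        1.47599663e+00, -1.18990691e-01]), 'joint_vel': array([ 0.00015776, -0.0003239 , -0.00014758, -0.00102019, -0.00028222,
        0.00052478]), 'joint_efforts': array([-1.80806852e-03, -3.93682086e+01, -3.70176744e+01, -2.79181168e-04,
        6.88008178e-03,  1.15631698e-05]), 'tool_pos': array([ 0.17429432, -0.59960392,  0.24410188]), 'tool_rot': array([-9.94852783e-04,  9.90020847e-01,  1.40917468e-01, -3.18729196e-05]), 'contact_force': array([ 0.13556507,  0.47527345, -0.05113968]), 'ft_torque': array([-0.00633888,  0.04799125,  0.01065783]), 'grasp_force': 0.0, 'gripper_width': 0.9978983974434592} 0.014
scene {'fx': 509.1204, 'fy': 509.1204, 'cx': 286.9743, 'cy': 212.9973, 'R': [[0.9545, -0.2975, -0.0206], [-0.2009, -0.5903, -0.7818], [0.2204, 0.7504, -0.6232]], 't': [-0.4779, 0.2019, 1.2359]}
top {'fx': 494.306, 'fy': 494.306, 'cx': 276.6062, 'cy': 200.8355, 'R': [[0.0156, -0.9995, 0.0273], [-0.9958, -0.018, -0.0899], [0.0903, -0.0258, -0.9956]], 't': [0.0275, 0.5155, 1.3759]}
```

View pics/scene0.png

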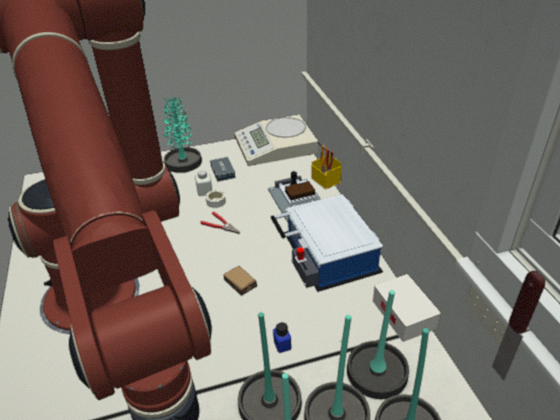

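View pics/top0.png

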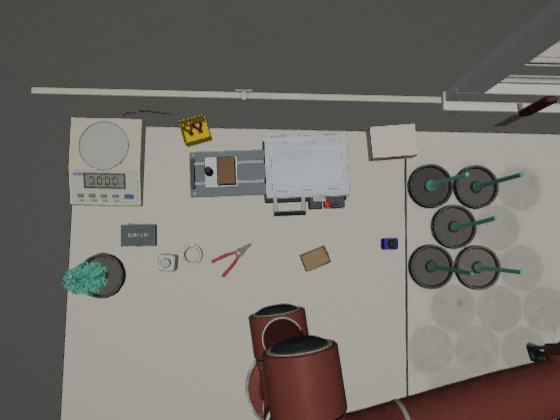

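The scene and top views show the chest (top ~ px 307,168), knob (~208,171), red tab (~327,204), grip bar (~290,212). I'll zoom in on those next.

```bash
python3 - <<'E'
import cv2, numpy as np
a=cv2.imread("pics/top0.png")[120:225,180:360]; b=cv2.imread("pics/scene0.png")[160:300,250:400]
a=cv2.resize(a,None,fx=4.4,fy=4.4,interpolation=cv2.INTER_CUBIC); cv2.imwrite("pics/topc.png",a)
cv2.imwrite("pics/scenec.png",cv2.resize(b,None,fx=4.2,fy=4.2,interpolation=cv2.INTER_CUBIC))
E
```

```text
(no output)
```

View pics/topc.png

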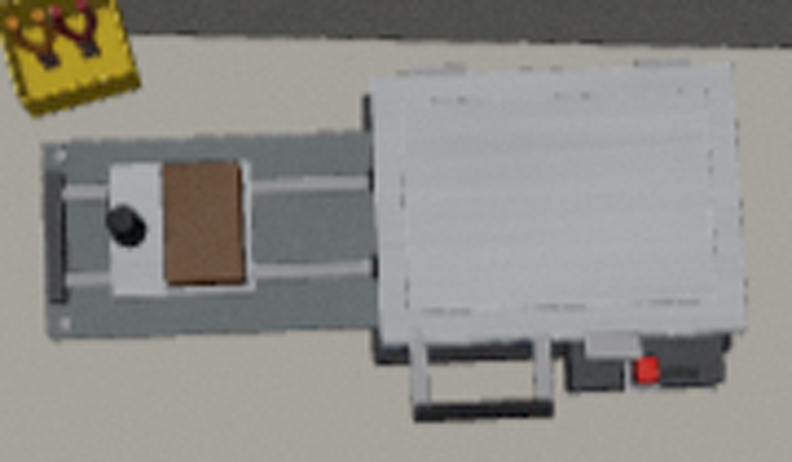

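View pics/scenec.png

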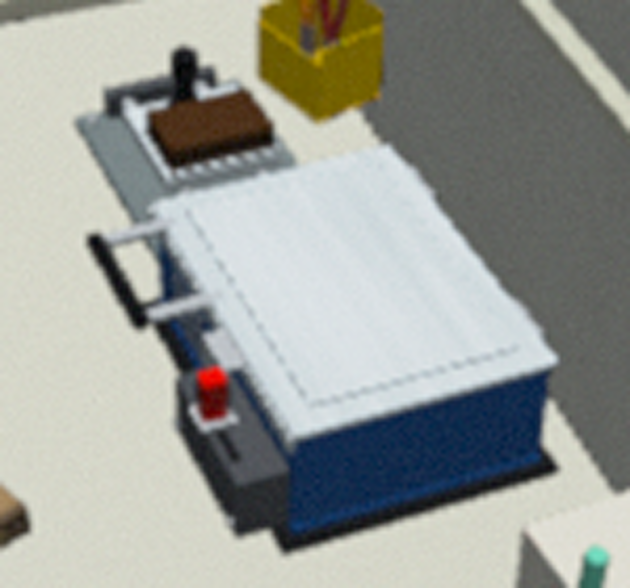

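The crops show, in topc: knob head (121,220), bar ends (415,411) and (552,410), and tab top (648,364). In scenec they are: knob (184,57), bar ends (97,241) and (140,320), and tab top (211,377).

```bash
cat > h.py <<'E'
import numpy as np
from scipy.spatial.transform import Rotation as Ro
def ray(n,u,v):
    f=np.load(n+"0.npz"); d=f["R"].T@np.array([(u-f["cx"])/f["fx"],(v-f["cy"])/f["fy"],1]); return -f["R"].T@f["t"],d
def atz(n,u,v,z):
    c,d=ray(n,u,v); return c+d*(z-c[2])/d[2]
E
python3 - <<'E'
from h import *
T=lambda u,v:((u+.5)/4.4-.5+180,(v+.5)/4.4-.5+120)
S=lambda u,v:((u+.5)/4.2-.5+250,(v+.5)/4.2-.5+160)
for n,a,b,z in [("knobtop",(121,220),(184,55),.08),("bar+y",(415,411),(97,241),.088),("bar-y",(552,410),(140,320),.088),("tab",(648,364),(211,375),.091)]:
    print(n,atz("top",*T(*a),z).round(4),atz("scene",*S(*b),z).round(4))
for n,p,z in [("lid",(372,80),.09),("lid",(734,64),.09),("lid",(745,330),.09),("lid",(380,342),.09),("railend",(42,142),.01),("railend",(50,340),.01)]: print(n,atz("top",*T(*p),z).round(4))
E
```

```text
knobtop [0.5916 0.2279 0.08  ] [0.5951 0.2336 0.08  ]
bar+y [0.476  0.0445 0.088 ] [0.478  0.0452 0.088 ]
bar-y [ 0.4781 -0.0394  0.088 ] [ 0.4815 -0.0342  0.088 ]
tab [ 0.5071 -0.0978  0.091 ] [ 0.5051 -0.096   0.091 ]
lid [0.6806 0.0745 0.09  ]
lid [ 0.6955 -0.1504  0.09  ]
lid [ 0.5293 -0.1577  0.09  ]
lid [0.5178 0.0667 0.09  ]
railend [0.6525 0.2888 0.01  ]
railend [0.523  0.2796 0.01  ]
```

>>> play_rows([
  [0,0,-41,0,0,-7],
  [0,0,-41,0,0,-7],
  [0,0,-41,0,0,-7],
  [0,0,-41,0,0,-7],
  [0,0,-30,0,0,-7],
], hand=0)

```text
time: 0.52
tool_pos: [0.1744, -0.6002, 0.4433]
tool_rot: [0.002, 0.901, 0.435, -0.0]
contact_force: [-0.3, -0.2, 1.2]
gripper_width: 0.299
grasp_force: 0.0
```

```bash
cat >> h.py <<'E'
TH=np.radians(3.1)
def go(p,yaw=np.degrees(TH)+90,steps=1):
    "tool-frame shift (mm) to world TCP p, and turn (deg) to pointing down with tool x at yaw"
    from plant import manip
    s=manip.state(); q=s["tool_rot"]; r=Ro.from_quat([*q[1:],q[0]])
    c,si=np.cos(np.radians(yaw)),np.sin(np.radians(yaw))
    g=Ro.from_matrix(np.array([[c,si,0],[si,-c,0],[0,0,-1]]))
    print("shift",(r.inv().apply(np.array(p)-s["tool_pos"])*1000).round(1),"turn",np.degrees((r.inv()*g).as_rotvec()).round(2))
    print("shift in goal axes",(g.inv().apply(np.array(p)-s["tool_pos"])*1000).round(1), "F",s["contact_force"].round(1),"pos",s["tool_pos"].round(4),"t",s["time"])
E
python3 -c "
from h import *; go([.592,.290,.25])"
```

```text
shift [ 957.2 -227.   190.5] turn [  0.09   0.18 -41.55]
shift in goal axes [866.3 465.1 193.3] F [-0.3 -0.2  1.2] pos [ 0.1744 -0.6002  0.4433] t 0.5167
```

>>> play_rows([
  [39,-9,0,0,0,-7],
  [40,-4,0,0,0,-7],
  [40,0,0,0,0,-7],
  [40,5,0,0,0,-7],
  [39,10,0,0,0,-7],
])

```text
time: 0.93
tool_pos: [0.2607, -0.4169, 0.4386]
tool_rot: [-0.0, 0.728, 0.685, 0.0]
contact_force: [0.8, -0.6, 1.1]
gripper_width: 0.002
grasp_force: 0.0
```

>>> play_rows([
  [36,16,0,0,0,-6.5],
  [36,19,0,0,0,0],
  [36,19,0,0,0,0],
  [36,19,0,0,0,0],
  [36,19,0,0,0,0],
])

```text
time: 1.35
tool_pos: [0.348, -0.2345, 0.4389]
tool_rot: [-0.0, 0.69, 0.723, 0.0]
contact_force: [0.8, 0.4, 0.1]
gripper_width: 0.0
grasp_force: 0.0
```

>>> play_rows([
  [36,19,0,0,0,0],
  [36,19,0,0,0,0],
  [36,19,0,0,0,0],
  [36,19,0,0,0,0],
  [36,19,0,0,0,0],
])

```text
time: 1.77
tool_pos: [0.4345, -0.05, 0.439]
tool_rot: [0.0, 0.69, 0.724, 0.0]
contact_force: [0.8, -1.2, 0.9]
gripper_width: -0.002
grasp_force: 0.0
```

```bash
python3 -c "
from h import *; go([.592,.290,.25])"
```

```text
shift [332.2 173.4 189. ] turn [ 0.01  0.01 -0.39]
shift in goal axes [331.  175.7 189. ] F [ 0.8 -1.2  0.9] pos [ 0.4345 -0.05    0.439 ] t 1.7667
```

>>> play_rows([
  [36,19,0,0,0,-0.4],
  [36,19,0,0,0,0],
  [36,19,10,0,0,0],
  [36,19,15,0,0,0],
  [36,19,15,0,0,0],
])

```text
time: 2.18
tool_pos: [0.5186, 0.1317, 0.4002]
tool_rot: [0.0, 0.687, 0.726, 0.0]
contact_force: [0.2, -1.8, 0.7]
gripper_width: -0.004
grasp_force: 0.0
```

>>> play_rows([
  [35,19,15,0,0,0],
  [35,19,15,0,0,0],
  [35,19,15,0,0,0],
  [30,16,20,0,0,0],
  [10,5,30,0,0,0],
])

```text
time: 2.6
tool_pos: [0.5887, 0.2804, 0.307]
tool_rot: [0.0, 0.687, 0.727, 0.002]
contact_force: [0.5, 0.0, -0.0]
gripper_width: -0.004
grasp_force: 0.0
```

>>> play_rows([
  [0,0,30,0,0,0],
  [0,0,20,0,0,0],
  [0,0,0,0,0,0],
])

```text
time: 2.85
tool_pos: [0.5841, 0.2757, 0.2487]
tool_rot: [-0.003, 0.687, 0.726, -0.005]
contact_force: [-1.0, -1.2, -0.5]
gripper_width: 0.003
grasp_force: 0.0
```

```bash
python3 - <<'E'
from h import *; go([.592,.290,.074])
from plant import imaging,manip; import cv2
s=manip.state(); f=imaging.grab_frame("wrist"); cv2.imwrite("pics/w1.png",f["image"][:,:,::-1]); np.savez("w1.npz",**f,**s)
print({k:np.array(v).round(4).tolist() for k,v in f.items() if k!="image"})
E
```

```text
shift [ 14.5  10.7 174.5] turn [-0.68  0.19  0.05]
shift in goal axes [ 13.9   8.6 174.7] F [-1.  -1.2 -0.5] pos [0.5841 0.2757 0.2487] t 2.85
{'fx': 325.1923, 'fy': 325.1923, 'cx': 278.8568, 'cy': 212.917, 'mount': [[-0.0002, -0.9622, -0.2724, 0.0693], [1.0, -0.0002, 0.0, 0.001], [-0.0001, -0.2724, 0.9622, -0.128], [0.0, 0.0, 0.0, 1.0]]}
```

View pics/w1.png

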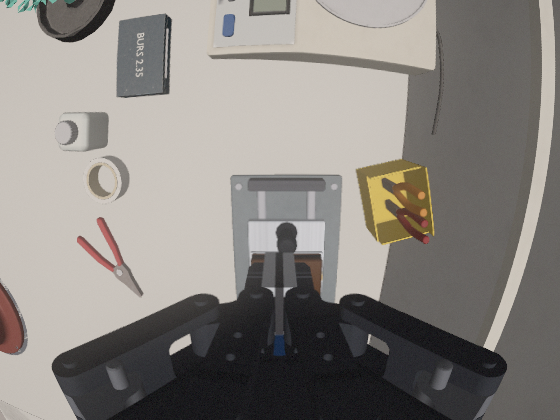

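The wrist view shows the knob head at (287,231) and the rail's outer corners at (232,177) and (341,177), so the tool yaw matches the rail.

```bash
cat >> h.py <<'E'
def wr(u,v,z,f):
    f=np.load(f); d=np.array([u-f["cx"],v-f["cy"]]); r=np.hypot(*d); a=r/f["fx"]
    c=np.array([*(d/r*np.sin(a)),np.cos(a)]); M=f["mount"]; q=f["tool_rot"]; R=Ro.from_quat([*q[1:],q[0]])
    o=R.apply(M[:3,3])+f["tool_pos"]; w=R.apply(M[:3,:3]@c); return o+w*(z-o[2])/w[2]
E
python3 - <<'E'
from h import *
print("knob",wr(287,231,.083,"w1.npz").round(4))
a,b=wr(232,177,.01,"w1.npz"),wr(341,177,.01,"w1.npz");print(a,b,np.degrees(np.arctan2(*(b-a)[1::-1])))
k=wr(287,231,.08,"w1.npz"); go([k[0],k[1]+.040,.074])
E
```

```text
knob [0.5927 0.2438 0.083 ]
[0.52803237 0.28007632 0.01      ] [0.65330328 0.28740991 0.01      ] 3.3503735105809036
shift [  6.8   9.1 178.2] turn [-0.42  0.12  0.02]
shift in goal axes [  6.5   7.8 178.3] F [-0.6 -0.   0.2] pos [0.5854 0.2758 0.2523] t 2.9
```

>>> play_rows([
  [10,8,30,0,0,0],
  [0,0,40,0,0,0],
  [0,0,40,0,0,0],
  [0,0,40,0,0,0],
  [0,0,23,0,0,0],
])

```text
time: 3.32
tool_pos: [0.5937, 0.286, 0.081]
tool_rot: [-0.001, 0.688, 0.726, -0.001]
contact_force: [0.6, -0.4, -0.6]
gripper_width: 0.002
grasp_force: 0.0
```

>>> play_rows([
  [0,0,0,0,0,0],
  [0,0,0,0,0,0],
])

```text
time: 3.48
tool_pos: [0.595, 0.2865, 0.0842]
tool_rot: [-0.0, 0.688, 0.726, -0.0]
contact_force: [-0.0, 0.2, 0.7]
gripper_width: 0.001
grasp_force: 0.0
```

```bash
python3 -c "
from h import *; go([.593,.285,.074])"
```

```text
shift [-1.4 -2.  10.2] turn [-0.01  0.   -0.02]
shift in goal axes [-1.4 -2.  10.2] F [-0.   0.2  0.7] pos [0.595  0.2865 0.0842] t 3.4833
```

>>> play_rows([
  [0,-2,9,0,0,0],
  [-8,0,0,0,0,0],
  [-8,0,0,0,0,0],
  [-8,0,0,0,0,0],
  [-6,0,0,0,0,0],
])

```text
time: 3.9
tool_pos: [0.5951, 0.2555, 0.0759]
tool_rot: [0.001, 0.688, 0.726, 0.001]
contact_force: [0.9, 0.5, 0.6]
gripper_width: 0.001
grasp_force: 0.0
```

>>> play_rows([
  [-8,0,0,0,0,0],
  [-8,0,0,0,0,0],
  [-8,0,0,0,0,0],
  [-8,0,0,0,0,0],
])

```text
time: 4.23
tool_pos: [0.5965, 0.2243, 0.0752]
tool_rot: [0.0, 0.688, 0.726, 0.001]
contact_force: [0.3, 3.0, 2.7]
gripper_width: 0.002
grasp_force: 1.4
```

>>> play_rows([
  [-6,0,0,0,0,0],
  [-6,0,0,0,0,0],
  [-6,0,0,0,0,0],
])

```text
time: 4.48
tool_pos: [0.5972, 0.2062, 0.0747]
tool_rot: [0.0, 0.688, 0.726, 0.0]
contact_force: [0.4, 3.0, 1.8]
gripper_width: -0.005
grasp_force: 1.4
```

>>> play_rows([
  [-5,0,0,0,0,0],
  [-5,0,0,0,0,0],
  [-5,0,0,0,0,0],
])

```text
time: 4.73
tool_pos: [0.5978, 0.1913, 0.0744]
tool_rot: [0.0, 0.688, 0.726, 0.0]
contact_force: [1.2, 2.9, 1.3]
gripper_width: 0.0
grasp_force: 1.4
```

>>> play_rows([
  [-4,0,0,0,0,0],
  [-4,0,0,0,0,0],
  [-4,0,0,0,0,0],
])

```text
time: 4.98
tool_pos: [0.5984, 0.1794, 0.0744]
tool_rot: [-0.0, 0.688, 0.726, 0.0]
contact_force: [1.2, 3.4, 0.7]
gripper_width: -0.001
grasp_force: 1.3
```

>>> play_rows([
  [-3,0,0,0,0,0],
  [-3,0,0,0,0,0],
  [-3,0,0,0,0,0],
])

```text
time: 5.23
tool_pos: [0.5987, 0.1727, 0.0745]
tool_rot: [-0.002, 0.688, 0.726, 0.002]
contact_force: [1.1, 18.1, -0.3]
gripper_width: -0.001
grasp_force: 8.9
```

>>> play_rows([
  [-3,0,0,0,0,0],
  [-2,0,0,0,0,0],
  [-2,0,0,0,0,0],
])

```text
time: 5.48
tool_pos: [0.5988, 0.1723, 0.0748]
tool_rot: [-0.006, 0.688, 0.725, 0.007]
contact_force: [1.9, 37.4, -2.3]
gripper_width: -0.0
grasp_force: 18.4
```

>>> play_rows([
  [9,0,0,0,0,0],
  [10,0,0,0,0,0],
  [0,0,-30,0,0,0],
  [0,0,-40,0,0,0],
  [0,0,-30,0,0,0],
])

```text
time: 5.9
tool_pos: [0.5977, 0.1821, 0.1755]
tool_rot: [0.0, 0.688, 0.726, -0.001]
contact_force: [1.7, -0.0, 1.1]
gripper_width: -0.001
grasp_force: 0.0
```

```bash
python3 -c "
from h import *; go([.478,-.02,.2])"
```

```text
shift [-195.4 -130.5  -23.9] turn [-0.11  0.11  0.01]
shift in goal axes [-195.4 -130.4  -24.5] F [ 1.7 -0.   1.1] pos [0.5977 0.1821 0.1755] t 5.9
```

>>> play_rows([
  [-35,-24,-10,0,0,0],
  [-35,-24,-10,0,0,0],
  [-35,-24,-10,0,0,0],
  [-35,-24,-5,0,0,0],
  [-35,-24,0,0,0,0],
], hand=45)

```text
time: 6.32
tool_pos: [0.4907, 0.006, 0.2091]
tool_rot: [0.001, 0.687, 0.726, -0.0]
contact_force: [1.2, -1.0, -0.3]
gripper_width: 0.529
grasp_force: 0.0
```

>>> play_rows([
  [-25,-11,0,0,0,0],
  [-10,0,0,0,0,0],
  [0,0,0,0,0,0],
  [0,0,0,0,0,0],
])

```text
time: 6.65
tool_pos: [0.4827, -0.0279, 0.2078]
tool_rot: [-0.0, 0.688, 0.726, -0.0]
contact_force: [0.3, 0.1, 0.3]
gripper_width: 0.528
grasp_force: 0.0
```

```bash
python3 - <<'E'
from h import *; go([.478,.004,.09])
from plant import imaging,manip; import cv2
s=manip.state(); f=imaging.grab_frame("wrist"); cv2.imwrite("pics/w2.png",f["image"][:,:,::-1]); np.savez("w2.npz",**f,**s)
E
```

```text
shift [ 32.   -2.9 117.8] turn [-0.04 -0.01 -0.07]
shift in goal axes [ 32.1  -3.  117.8] F [0.3 0.1 0.3] pos [ 0.4827 -0.0279  0.2078] t 6.65
```

View pics/w2.png

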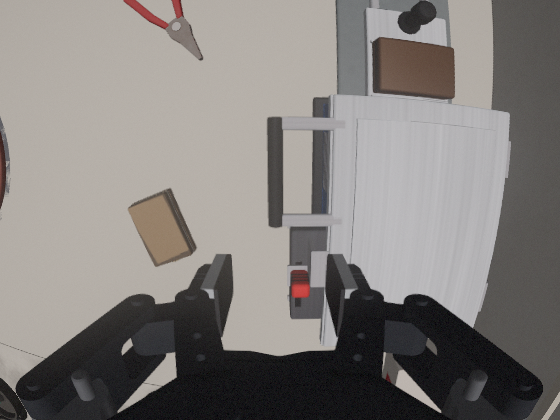

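The wrist view shows the bar ends at (275,119) and (276,225), the tab top near (300,290), and the shuttle with its mould against the chest.

```bash
python3 - <<'E'
from h import *
a,b=wr(276,119,.09,"w2.npz"),wr(276,225,.09,"w2.npz"); print("bar",a,b,(a+b)/2,np.linalg.norm(a-b))
print("tab",wr(300,290,.091,"w2.npz"),"knob",wr(424,13,.083,"w2.npz"))
go([*((a+b)/2)[:2],.095])
E
```

```text
bar [0.47763849 0.04445271 0.09      ] [ 0.48185313 -0.03816589  0.09      ] [0.47974581 0.00314341 0.09      ] 0.08272603003036341
tab [ 0.5052869  -0.09540354  0.091     ] knob [0.59483796 0.1483696  0.083     ]
shift [ 30.5  -1.4 112.8] turn [-0.04 -0.02  0.01]
shift in goal axes [ 30.5  -1.5 112.8] F [0.2 0.7 0.2] pos [ 0.4829 -0.0273  0.2078] t 6.7
```

>>> play_rows([
  [30,-1.5,0,0,0,0],
  [0,0,35,0,0,0],
  [0,0,35,0,0,0],
  [0,0,30,0,0,0],
  [0,0,20,0,0,0],
])

```text
time: 7.12
tool_pos: [0.4779, 0.0041, 0.0844]
tool_rot: [-0.002, 0.687, 0.727, -0.001]
contact_force: [-0.5, 1.1, 0.7]
gripper_width: 0.524
grasp_force: 0.0
```

>>> play_rows([
  [0,0,5,0,0,0],
  [0,0,0,0,0,0],
  [0,0,0,0,0,0],
])

```text
time: 7.37
tool_pos: [0.4804, 0.0028, 0.0839]
tool_rot: [0.0, 0.687, 0.726, 0.0]
contact_force: [0.1, 0.3, -0.4]
gripper_width: 0.532
grasp_force: 0.0
```

```bash
python3 -c "
from h import *; go([.4797,.0031,.083])"
```

```text
shift [ 0.3 -0.7  0.9] turn [0.04 0.   0.08]
shift in goal axes [ 0.3 -0.7  0.9] F [ 0.1  0.3 -0.4] pos [0.4804 0.0028 0.0839] t 7.3667
```

>>> play_rows([
  [0,0,0,0,0,0],
  [0,0,0,0,0,0],
  [0,0,0,0,0,0],
  [0,0,0,0,0,0],
  [0,0,0,0,0,0],
], hand=0)

```text
time: 7.78
tool_pos: [0.4781, 0.002, 0.0847]
tool_rot: [-0.002, 0.688, 0.726, -0.002]
contact_force: [-11.8, -0.3, 11.8]
gripper_width: 0.114
grasp_force: 58.5
```

>>> play_rows([
  [0,0,0,0,0,0],
  [0,0,0,0,0,0],
])

```text
time: 7.95
tool_pos: [0.4781, 0.002, 0.0847]
tool_rot: [-0.002, 0.688, 0.726, -0.002]
contact_force: [-11.7, -0.6, 12.0]
gripper_width: 0.115
grasp_force: 58.5
```

>>> play_rows([
  [0,-1,0,0,0,0],
  [0,-1,0,0,0,0],
  [0,0,0,0,0,0],
])

```text
time: 8.2
tool_pos: [0.4781, 0.002, 0.0847]
tool_rot: [0.0, 0.688, 0.726, 0.0]
contact_force: [-3.2, -0.2, 6.5]
gripper_width: 0.116
grasp_force: 58.9
```

>>> play_rows([
  [0,0,-1,0,0,0],
  [0,0,0,0,0,0],
])

```text
time: 8.37
tool_pos: [0.478, 0.002, 0.0848]
tool_rot: [0.001, 0.688, 0.726, 0.0]
contact_force: [-1.4, -0.1, 2.3]
gripper_width: 0.12
grasp_force: 58.9
```

>>> play_rows([
  [0,0,-1,0,0,0],
  [0,0,-1,0,0,0],
  [0,0,0,0,0,0],
])

```text
time: 8.62
tool_pos: [0.478, 0.002, 0.0862]
tool_rot: [0.0, 0.688, 0.726, 0.0]
contact_force: [2.3, 0.6, -2.0]
gripper_width: 0.119
grasp_force: 58.6
```

>>> play_rows([
  [0,0,-1.5,0,0,0],
  [0,0,-1.5,0,0,0],
  [0,0,0,0,0,0],
])

```text
time: 8.87
tool_pos: [0.478, 0.002, 0.0894]
tool_rot: [0.0, 0.688, 0.726, 0.0]
contact_force: [3.2, -0.7, -2.9]
gripper_width: 0.117
grasp_force: 58.6
```

>>> play_rows([
  [0,0,-1.5,0,0,0],
  [0,0,-1,0,0,0],
  [0,0,0,0,0,0],
])

```text
time: 9.12
tool_pos: [0.478, 0.002, 0.0902]
tool_rot: [0.001, 0.688, 0.726, 0.001]
contact_force: [10.3, -1.8, -13.2]
gripper_width: 0.114
grasp_force: 58.6
```

>>> play_rows([
  [0,0,-1,0,0,0],
  [0,0,-1,0,0,0],
  [0,0,0,0,0,0],
])

```text
time: 9.37
tool_pos: [0.478, 0.002, 0.0907]
tool_rot: [0.001, 0.688, 0.726, 0.001]
contact_force: [17.1, -1.7, -22.7]
gripper_width: 0.113
grasp_force: 58.5
```

The cover is caught: it rose about 5 mm, then held firm against 23 N. I'll lower it and release the bar.

>>> play_rows([
  [0,0,2,0,0,0],
  [0,0,2,0,0,0],
  [0,0,2,0,0,0],
  [0,0,2,0,0,0],
  [0,0,0,0,0,0],
])

```text
time: 9.78
tool_pos: [0.478, 0.002, 0.0856]
tool_rot: [0.0, 0.688, 0.726, 0.0]
contact_force: [5.5, -0.1, -1.8]
gripper_width: 0.113
grasp_force: 60.5
```

>>> play_rows([
  [0,0,0,0,0,0],
  [0,0,0,0,0,0],
  [0,0,0,0,0,0],
  [0,0,0,0,0,0],
], hand=45)

```text
time: 10.12
tool_pos: [0.4771, 0.0022, 0.0855]
tool_rot: [-0.0, 0.688, 0.726, -0.0]
contact_force: [-0.3, 1.3, 0.3]
gripper_width: 0.524
grasp_force: 0.0
```

>>> play_rows([
  [0,0,-20,0,0,0],
  [0,0,-30,0,0,0],
  [0,0,-30,0,0,0],
  [0,0,0,0,0,0],
  [0,0,0,0,0,0],
])

```text
time: 10.53
tool_pos: [0.4789, 0.0019, 0.168]
tool_rot: [0.002, 0.688, 0.726, 0.001]
contact_force: [-0.6, 0.5, 0.3]
gripper_width: 0.526
grasp_force: 0.0
```

```bash
python3 -c "
from h import *; t=np.array([.5055,-.0955]); y=np.array([-np.sin(TH),np.cos(TH)]);x=np.array([y[1],-y[0]])
p=t+.030*y-.003*x; print(p); go([*p,.083])"
```

```text
[ 0.50088203 -0.06570614]
shift [-68.6  17.9  85.2] turn [0.26 0.06 0.01]
shift in goal axes [-68.7  18.3  85. ] F [-0.6  0.5  0.3] pos [0.4789 0.0019 0.168 ] t 10.5333
```

>>> play_rows([
  [-35,10,0,0,0,0],
  [-34,4,0,0,0,0],
  [0,0,0,0,0,0],
  [0,0,20,0,0,0],
  [0,0,0,0,0,0],
], hand=0)

```text
time: 10.95
tool_pos: [0.4923, -0.0656, 0.1409]
tool_rot: [-0.004, 0.688, 0.726, -0.002]
contact_force: [-0.9, -0.3, -1.0]
gripper_width: -0.0
grasp_force: 0.0
```

```bash
python3 - <<'E'
from h import *; t=np.array([.5055,-.0955]); y=np.array([-np.sin(TH),np.cos(TH)]);x=np.array([y[1],-y[0]])
p=t+.030*y-.0075*x; go([*p,.084])
from plant import imaging,manip; import cv2
s=manip.state(); f=imaging.grab_frame("wrist"); cv2.imwrite("pics/w3.png",f["image"][:,:,::-1]); np.savez("w3.npz",**f,**s)
E
```

```text
shift [-0.7  4.5 56.8] turn [-0.46 -0.17 -0.07]
shift in goal axes [-0.6  4.  56.9] F [-0.9 -0.3 -1. ] pos [ 0.4923 -0.0656  0.1409] t 10.95
```

View pics/w3.png

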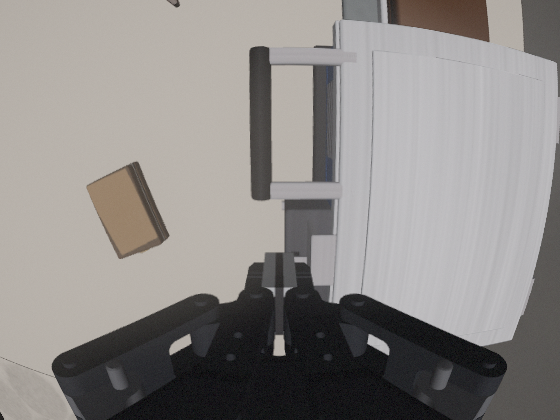

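The fingertips (263–296, 253–285) clear both the bar's arm and the light block that begins at column 311. Going down now.

>>> play_rows([
  [0,2,0,0,0,0],
  [0,0,20,0,0,0],
  [0,0,20,0,0,0],
  [0,0,15,0,0,0],
  [0,0,0,0,0,0],
])

```text
time: 11.42
tool_pos: [0.495, -0.0648, 0.0875]
tool_rot: [-0.003, 0.687, 0.726, -0.001]
contact_force: [-0.2, 0.3, -0.7]
gripper_width: -0.001
grasp_force: 0.0
```

```bash
python3 - <<'E'
from h import *; t=np.array([.5055,-.0955]); y=np.array([-np.sin(TH),np.cos(TH)]);x=np.array([y[1],-y[0]])
p=t+.018*y-.0075*x; go([*p,.084])
E
```

```text
shift [-13.3   1.3   3.5] turn [-0.33 -0.12  0.05]
shift in goal axes [-13.3   1.3   3.5] F [-0.2  0.3 -0.7] pos [ 0.495  -0.0648  0.0875] t 11.4167
```

>>> play_rows([
  [-4,0,2,0,0,0],
  [-4,0,0,0,0,0],
  [-4,0,0,0,0,0],
  [-4,0,0,0,0,0],
])

```text
time: 11.75
tool_pos: [0.4992, -0.0824, 0.0901]
tool_rot: [0.001, 0.688, 0.726, 0.001]
contact_force: [-0.1, 1.1, 1.6]
gripper_width: 0.001
grasp_force: 1.1
```

>>> play_rows([
  [-4,0,0,0,0,0],
  [-4,0,0,0,0,0],
  [-4,0,0,0,0,0],
])

```text
time: 12.0
tool_pos: [0.4993, -0.0944, 0.0892]
tool_rot: [0.0, 0.688, 0.726, 0.0]
contact_force: [0.3, 2.2, 1.2]
gripper_width: -0.004
grasp_force: 1.1
```

>>> play_rows([
  [-4,0,0,0,0,0],
  [-3,0,0,0,0,0],
  [-3,0,0,0,0,0],
])

```text
time: 12.25
tool_pos: [0.4993, -0.1043, 0.0885]
tool_rot: [-0.0, 0.688, 0.726, 0.0]
contact_force: [0.3, 1.0, 0.9]
gripper_width: 0.0
grasp_force: 1.1
```

>>> play_rows([
  [-2,0,0,0,0,0],
  [-2,0,0,0,0,0],
  [-2,0,0,0,0,0],
])

```text
time: 12.5
tool_pos: [0.4997, -0.11, 0.0885]
tool_rot: [-0.0, 0.688, 0.726, 0.0]
contact_force: [0.6, 2.9, 2.6]
gripper_width: -0.001
grasp_force: 2.4
```

>>> play_rows([
  [-1,0,0,0,0,0],
  [-1,0,0,0,0,0],
  [-1,0,0,0,0,0],
])

```text
time: 12.75
tool_pos: [0.4997, -0.1103, 0.0885]
tool_rot: [-0.003, 0.688, 0.726, 0.002]
contact_force: [-1.1, 14.4, 5.8]
gripper_width: 0.003
grasp_force: 7.3
```

The catch is fully back at its end stop. I'll return to the bar, where the good grasp point was TCP (0.478, 0.002, 0.0847).

>>> play_rows([
  [5,0,0,0,0,0],
  [4,0,0,0,0,0],
  [0,0,-25,0,0,0],
  [0,0,-35,0,0,0],
  [0,0,-20,0,0,0],
])

```text
time: 13.17
tool_pos: [0.4998, -0.1045, 0.171]
tool_rot: [0.001, 0.688, 0.726, -0.0]
contact_force: [0.6, -0.2, 1.7]
gripper_width: 0.002
grasp_force: 0.0
```

>>> play_rows([
  [35,-5,0,0,0,0],
  [35,-8,0,0,0,0],
  [34,-2,0,0,0,0],
  [0,0,0,0,0,0],
  [0,0,0,0,0,0],
], hand=45)

```text
time: 13.58
tool_pos: [0.4783, 0.0001, 0.1683]
tool_rot: [0.0, 0.687, 0.727, -0.001]
contact_force: [0.1, -1.1, -0.5]
gripper_width: 0.527
grasp_force: 0.0
```

```bash
python3 -c "
from h import *; go([.478,.002,.084])"
```

```text
shift [ 2.1 -0.1 84.3] turn [-0.01  0.08  0.18]
shift in goal axes [ 2.  -0.2 84.3] F [ 0.1 -1.1 -0.5] pos [4.783e-01 1.000e-04 1.683e-01] t 13.5833
```

>>> play_rows([
  [2,0,25,0,0,0],
  [0,0,30,0,0,0],
  [0,0,20,0,0,0],
  [0,0,9,0,0,0],
  [0,0,0,0,0,0],
])

```text
time: 14.0
tool_pos: [0.4767, 0.0004, 0.0818]
tool_rot: [-0.002, 0.688, 0.726, -0.002]
contact_force: [0.2, -0.5, -0.4]
gripper_width: 0.525
grasp_force: 0.0
```

>>> play_rows([
  [0,0,0,0,0,0],
  [0,0,0,0,0,0],
  [0,0,0,0,0,0],
  [0,0,0,0,0,0],
  [0,0,0,0,0,0],
], hand=0)

```text
time: 14.42
tool_pos: [0.4782, 0.0004, 0.0864]
tool_rot: [-0.0, 0.688, 0.726, -0.001]
contact_force: [-7.3, -1.2, 6.9]
gripper_width: 0.116
grasp_force: 58.5
```

>>> play_rows([
  [0,0,0,0,0,0],
  [0,0,-1,0,0,0],
  [0,0,0,0,0,0],
])

```text
time: 14.67
tool_pos: [0.4781, 0.0005, 0.0865]
tool_rot: [0.0, 0.688, 0.726, -0.001]
contact_force: [-5.2, -3.0, 2.8]
gripper_width: 0.116
grasp_force: 59.0
```

>>> play_rows([
  [0,-0.5,-3,0,0,0],
  [0,0,-3.5,0,0,0],
  [0,0,-4,0,0,0],
  [0,0.5,-4,0,0,0],
  [0,0,0,0,0,0],
])

```text
time: 15.08
tool_pos: [0.4788, 0.0006, 0.1012]
tool_rot: [0.0, 0.688, 0.726, -0.0]
contact_force: [-2.5, -5.5, -1.4]
gripper_width: 0.114
grasp_force: 58.4
```

The cover is free (14.7 mm up at about 2 N). Continuing along the arc.

>>> play_rows([
  [0,0.5,-7.2,0,0,0],
  [0,1,-7.2,0,0,0],
  [0,1,-7.1,0,0,0],
  [0,1.5,-7.1,0,0,0],
  [0,1.5,-7.1,0,0,0],
])

```text
time: 15.5
tool_pos: [0.4846, 0.0009, 0.1365]
tool_rot: [0.001, 0.688, 0.726, -0.0]
contact_force: [2.7, -5.9, -4.8]
gripper_width: 0.113
grasp_force: 58.2
```

>>> play_rows([
  [0,2,-7,0,0,0],
  [0,2.2,-6.9,0,0,0],
  [0,2.3,-6.8,0,0,0],
  [0,2.6,-6.7,0,0,0],
  [0,2.8,-6.7,0,0,0],
])

```text
time: 15.92
tool_pos: [0.4961, 0.0016, 0.1704]
tool_rot: [0.0, 0.688, 0.726, -0.0]
contact_force: [1.5, -4.7, -5.3]
gripper_width: 0.117
grasp_force: 58.3
```

>>> play_rows([
  [0,3.1,-6.6,0,0,0],
  [0,3.2,-6.4,0,0,0],
  [0,3.6,-6.3,0,0,0],
  [0,3.7,-6.2,0,0,0],
  [0,4,-6,0,0,0],
])

```text
time: 16.33
tool_pos: [0.513, 0.0025, 0.2017]
tool_rot: [-0.0, 0.688, 0.726, -0.001]
contact_force: [-2.5, -4.8, -2.8]
gripper_width: 0.112
grasp_force: 58.3
```

>>> play_rows([
  [0,4.1,-6,0,0,0],
  [0,4.4,-5.7,0,0,0],
  [0,4.5,-5.7,0,0,0],
  [0,4.8,-5.4,0,0,0],
  [0,4.9,-5.3,0,0,0],
])

```text
time: 16.75
tool_pos: [0.5351, 0.0038, 0.2303]
tool_rot: [-0.001, 0.688, 0.726, -0.002]
contact_force: [-7.6, -6.1, 5.0]
gripper_width: 0.114
grasp_force: 58.5
```

```bash
cat > ang.py <<'E'
from h import *
from plant import manip
s=manip.state(); d=s["tool_pos"]-np.array([.478,.002,.0857]); b=d[0]*np.cos(TH)+d[1]*np.sin(TH)
a=np.arctan2(d[2],.207-b); print("angle",np.degrees(a),"r",np.hypot(d[2],.207-b),"F",s["contact_force"].round(1),s["gripper_width"])
for g in (52,56,58,60): print(g,"dy,dz mm",(207*(1-np.cos(np.radians(g)))-b*1e3).round(1),-(207*np.sin(np.radians(g))-d[2]*1e3).round(1))
E
python3 ang.py
```

```text
angle 43.97668379511206 r 0.20827772949711937 F [-7.6 -6.1  5. ] 0.11422639850930073
52 dy,dz mm 22.4 -18.5
56 dy,dz mm 34.1 -27.0
58 dy,dz mm 40.2 -30.9
60 dy,dz mm 46.4 -34.6
```

>>> play_rows([
  [0,3,-4,0,0,0],
  [0,3.6,-3.6,0,0,0],
  [0,3.8,-3.5,0,0,0],
  [0,3.8,-3.4,0,0,0],
  [0,3.9,-3.2,0,0,0],
])

```text
time: 17.17
tool_pos: [0.5537, 0.0049, 0.2483]
tool_rot: [-0.001, 0.688, 0.726, -0.001]
contact_force: [-5.1, -3.6, 0.9]
gripper_width: 0.115
grasp_force: 58.5
```

>>> play_rows([
  [0,4,-3.1,0,0,0],
  [0,4.1,-3,0,0,0],
  [0,4.2,-2.9,0,0,0],
  [0,4.2,-2.8,0,0,0],
  [0,4.3,-2.7,0,0,0],
])

```text
time: 17.58
tool_pos: [0.5747, 0.006, 0.2642]
tool_rot: [-0.0, 0.688, 0.726, -0.001]
contact_force: [-5.6, -3.5, 5.1]
gripper_width: 0.113
grasp_force: 58.5
```

>>> play_rows([
  [0,0,0,0,0,0],
  [0,0,0,0,0,0],
  [0,0,0,0,0,0],
  [0,0,0,0,0,0],
  [0,0,0,0,0,0],
])

```text
time: 18.0
tool_pos: [0.5749, 0.0061, 0.2643]
tool_rot: [0.0, 0.688, 0.726, -0.0]
contact_force: [-5.1, -4.8, 5.9]
gripper_width: 0.111
grasp_force: 59.4
```

```bash
python3 ang.py; python3 - <<'E'
from plant import imaging; import cv2
a=imaging.grab_frame("scene")["image"][90:390,150:450]; b=imaging.grab_frame("top")["image"][100:300,100:400]
import numpy as np
b=cv2.copyMakeBorder(b,0,100,0,0,0); cv2.imwrite("pics/end.png",cv2.resize(np.hstack([a,b]),None,fx=1.33,fy=1.33)[:,:,::-1])
E
```

```text
angle 58.360513436757905 r 0.20977644687623603 F [-5.1 -4.8  5.9] 0.11100487143656312
52 dy,dz mm -17.4 15.5
56 dy,dz mm -5.7 7.0
58 dy,dz mm 0.3 3.1
60 dy,dz mm 6.5 -0.7
```

View pics/end.png

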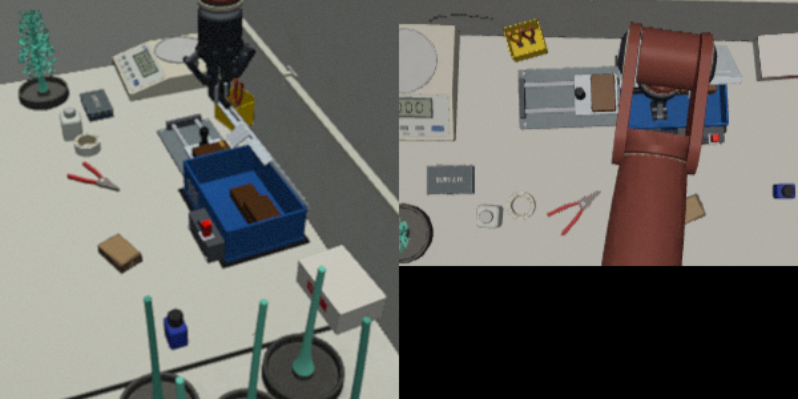

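The picture shows the chest open with the cover held at about 58°. The shuttle is against the chest, the catch is back, and the bystanders have not moved.

```bash
python3 -c "
from plant import manip; print(manip.job_done())"
```

```text
the job is handed in; nothing more can be done
None
```

The job is handed in: the shuttle is at its stop, the tug found the cover caught, the red catch was slid fully back, and the cover is held still at about 58° open with nothing nearby disturbed.

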